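# Close the prepared-food boxes from the stack of lids

## Robot

A 6-joint arm with a two-finger parallel gripper is mounted at the origin on a cart in front of the work surface, level with it; the furniture and walls round the work are solid. World frame = base frame: x ahead of the robot, y to its left, z up, the work surface at z = 0. Lengths are in mm, angles in rad, forces in N, time in s.
With the tool pointing down it reaches from about 275 to 825 mm from the base axis. Payload 4.9 kg.
Tool frame: the origin (TCP) lies midway between the tips of the shut fingers; the grasp point (between the pads) lies 19 mm behind it; z points along the fingers, y is the line along which they close (so a half turn about z gives the same grasp; the last joint's range is limited). The gripper opens to 85 mm and grips with 20 to 120 N. Pads are 22 mm wide; open, the fingers measure 114 mm over their backs; the gripper's body (76 mm by 85 mm) begins 54 mm behind the grasp point. The pads swing forward as they close: fully open they stand 13 mm farther back than shut.
Start: joints at [-1.253, 0.326, -0.193, 1.052, 0, 1.437], TCP at [240.136, -494.826, 191.881] pointing down, gripper open.
Joint ranges: [-2.65, 2.65], [-0.97, 1.79], [-1.3, 1.35], [-1.93, 2.1], [-1.47, 1.37], [-3.14, 3.14]. Speed limits (rad/s): [2.57, 2.57, 3.14, 3.14, 3.14, 3.14].

## Interface

Orientations are given as a rotation vector (axis times angle).
In Python, from bench import ctrl, get_image gives the robot as it stands. The module is installed in compiled form; this text tells all that it offers.
- The arm moves only by the shell command python3 -m creep 'ROWS' [OPENING]. ROWS is JSON, a list of rows, each an object with "translation": the shift along the tool's x, y, z in m, a list of three; "angular": the turn, a rotation vector about the tool's x, y, z in degrees, a list of three. In form: [{"translation": [tx, ty, tz], "angular": [wx, wy, wz]}, ...]. A call has 1 to 8 rows; each row is the pose to reach, as a shift and turn from the pose commanded when the call began, along the tool's axes at that moment; what a row does not reach only later rows make up. A row lasts 1/10 s, in which the tool goes at most 50 mm and 8.59 degrees, less where a joint would pass 70% of its speed; a pose out of reach is approached as far as the arm can. A call with a gripper value outside its range is refused whole. OPENING is the closure, from 0 (fully open) to 1 (shut), set as the call begins (- or left out, the last holds). The fingers move at their own pace and stop on an object; the grip force is fixed at half the most. Time passes only in rows, so rows that repeat a pose let the fingers close. It gives the time, the measured TCP pose, the force, the opening and the grip force at its end, in the units of the state.
- ctrl.get_state(): the state, without advancing time (a new reading comes with each control period).
- get_image(name): name is "scene" or "top"; returns a dict with "img" (480x640x3 uint8, red, green, blue), "z_map" (480x640 float32, mm along the optical axis (not along the pixel's ray), 0 where there is no reading), "vertical_fov" (degrees; the focal length in pixels is half the picture's height over the tangent of half this angle, whatever the lens; pixels are square), "cx", "cy" (the principal point, pixels), "rvec" (rotation vector, rad) and "tvec" (3), from world to camera coordinates, as OpenCV has them. Camera axes: x right, y down, z forward; pixel columns grow to the right and rows downward; lengths in mm; the calibration is good to about 2 mm. A picture is of the moment at which its call begins.
- ctrl.finish_job(): hands the job in; it is judged then, once.
The state is a dict: "time": time; "joint_positions": joint angles; "dq": joint speeds; "effort": joint torques, N m; "position": TCP position; "tool_rot": TCP orientation; "wrist_force": force on the tool from outside, world axes, zero at the start; "wrist_torque": the same for the moment, N m; "opening": opening from 0.0 (shut) to 1.0 (fully open); "finger_force": force on a finger pad.
Only numpy, scipy, OpenCV 4.12 (cv2) and the standard library are available. Lean on these libraries where they do the work, as an engineer would, in place of code of your own. Each camera call takes 0.05 s, during which the arm holds its last target. There are 200 camera calls.

## Task

The prepared vegetables are to go into the fridge: take the stack of bamboo lids apart and close each of the four enamel boxes with the lid of its own size, pushed fully home so that it sits flat on the rim all round. Leave the boxes standing where they are, do not tip them, and do not disturb the tea carton and the tin behind them.

Things in the scene. Friction and masses are not known exactly. Their poses are not given: they have to be found in the camera images.
- box_s: the smallest open storage box: white enamel with a dark blue rim, 80 x 64 mm outside and 58 mm high, with green olives in it (their tops at least 16 mm below the rim); walls 3.5 mm, so the mouth is 73 x 57 mm. Loose, 0.55 kg. Origin: centre of its underside; x along its length, y across, z up (the rim is at z = 58 mm)
- box_m: the second smallest open storage box: white enamel with a dark blue rim, 108 x 64 mm outside and 58 mm high, with red cherry tomatoes in it (their tops at least 16 mm below the rim); walls 3.5 mm, so the mouth is 101 x 57 mm. Loose, 0.55 kg. Origin: centre of its underside; x along its length, y across, z up (the rim is at z = 58 mm)
- box_l: the second largest open storage box: white enamel with a dark blue rim, 136 x 64 mm outside and 58 mm high, with orange carrot sticks in it (their tops at least 16 mm below the rim); walls 3.5 mm, so the mouth is 129 x 57 mm. Loose, 0.55 kg. Origin: centre of its underside; x along its length, y across, z up (the rim is at z = 58 mm)
- box_xl: the largest open storage box: white enamel with a dark blue rim, 164 x 64 mm outside and 58 mm high, with green beans in it (their tops at least 16 mm below the rim); walls 3.5 mm, so the mouth is 157 x 57 mm. Loose, 0.55 kg. Origin: centre of its underside; x along its length, y across, z up (the rim is at z = 58 mm)
- lid_s: smallest lid, on the top of the stack at first: blue-edged bamboo plate 80 x 64 x 10 mm (grip across the 64; fits either way round) on a grey plug 14 mm deep, tapering from 69 x 53 to 59 x 43 mm below. Stacked, it stands on its plug: 14 mm free under the plate. Origin: underside centre; x lengthwise (plate z 14 to 24 mm). Seated: origin 44 mm above its box's. About 92 g
- lid_m: second smallest lid, second from the top at first: blue-edged bamboo plate 108 x 64 x 10 mm (grip across the 64; fits either way round) on a grey plug 14 mm deep, tapering from 97 x 53 to 87 x 43 mm below. Stacked, it stands on its plug: 14 mm free under the plate. Origin: underside centre; x lengthwise (plate z 14 to 24 mm). Seated: origin 44 mm above its box's. About 103 g
- lid_l: second largest lid, third from the top at first: blue-edged bamboo plate 136 x 64 x 10 mm (grip across the 64; fits either way round) on a grey plug 14 mm deep, tapering from 125 x 53 to 115 x 43 mm below. Stacked, it stands on its plug: 14 mm free under the plate. Origin: underside centre; x lengthwise (plate z 14 to 24 mm). Seated: origin 44 mm above its box's. About 114 g
- lid_xl: largest lid, at the bottom of the stack at first: blue-edged bamboo plate 164 x 64 x 10 mm (grip across the 64; fits either way round) on a grey plug 14 mm deep, tapering from 153 x 53 to 143 x 43 mm below. Stacked, it stands on its plug: 14 mm free under the plate. Origin: underside centre; x lengthwise (plate z 14 to 24 mm). Seated: origin 44 mm above its box's. About 126 g
- tea_carton: bystander: a red tea carton, 69 x 133 x 66 mm, on the right behind the boxes. Loose; origin: centre of its underside, long side along its y
- tin: bystander: a tall red and silver food tin, 75 mm across, 110 mm high, on the left behind the boxes. Loose; origin: centre of its underside
Things that resemble listed ones, but are neither listed nor needed, are in the scene too. What is shaped like the lid_s but turquoise is not meant.

How it is judged:
By the outcome, as a careful person would: the job done as asked, in the order asked, and still so for the second after the job is handed in, with the robot touching nothing.
It also fails if it takes over 115 s, if anything falls off the work surface, if the arm or the gripper's body presses on something with over 40 N, if the wrist force passes 120 N, or if a joint passes its speed limit or range.

## Working session

There is one attempt and no reset: what is moved stays moved. The work goes in short steps, Python scripts to look and compute and a shell command to move; the robot and the scene stay as the last step left them, time stands still between calls to the robot, and variables do not carry over. Pictures are saved under pics/ and viewed, at most 14 in all, crops included, and the job is handed in when it is done.

```bash
mkdir -p pics; cat > h.py <<'E'
import numpy as np, cv2
from bench import ctrl, get_image
def cam(n):
    d=get_image(n); d['f']=240/np.tan(np.radians(d['vertical_fov'])/2)
    d['R']=cv2.Rodrigues(np.array(d['rvec'],float))[0]; d['t']=np.array(d['tvec'],float).reshape(3); return d
def cloud(d):
    v,u=np.mgrid[0:480,0:640]; z=d['z_map']
    p=np.stack([(u-d['cx'])*z/d['f'],(v-d['cy'])*z/d['f'],z],-1)
    w=(p-d['t'])@d['R']; w[z==0]=np.nan; return w
def save(d,n): cv2.imwrite('pics/'+n,d['img'][:,:,::-1])
E
python3 - <<'E'
from h import *
for n in('scene','top'):
    d=cam(n); save(d,n+'0.png'); np.savez(n+'0.npz',w=cloud(d),img=d['img'])
    print(n,d['f'],d['cx'],d['cy'],-d['R'].T@d['t'],d['R'][2])
s=ctrl.get_state(); print(s)
E
```

```text
scene 467.8153001037892 326.07942329853785 247.39353825554593 [-34.1684303  596.76875118 514.39948146] [ 0.61412756 -0.63336565 -0.47084529]
top 531.9306970415829 318.41360020705804 239.03857757808117 [ 333.81661417   -1.44827125 1142.22240592] [ 0.21039435  0.01888132 -0.97743425]
{'time': 0.1, 'joint_positions': array([-1.25322096e+00,  3.26895372e-01, -1.93474177e-01,  1.05200193e+00,
        3.23205081e-05,  1.43659282e+00]), 'dq': array([ 0.00149624, -0.00244733,  0.00223281,  0.00022251, -0.00088597,
       -0.00120652]), 'effort': array([ 1.26588140e-03, -4.44239295e+01,  2.63038105e+01,  7.91047962e-03,
       -8.48593686e-05, -1.17188426e-05]), 'position': array([ 239.94810861, -494.25632112,  191.16992716]), 'tool_rot': array([-3.06024982e+00, -7.03280824e-01,  1.75891639e-04]), 'wrist_force': array([-0.22364581, -0.27277879,  0.22216302]), 'wrist_torque': array([ 0.03180227, -0.01701054, -0.00405532]), 'finger_force': 0.0, 'opening': 1.00077268431091}
```

View pics/scene0.png

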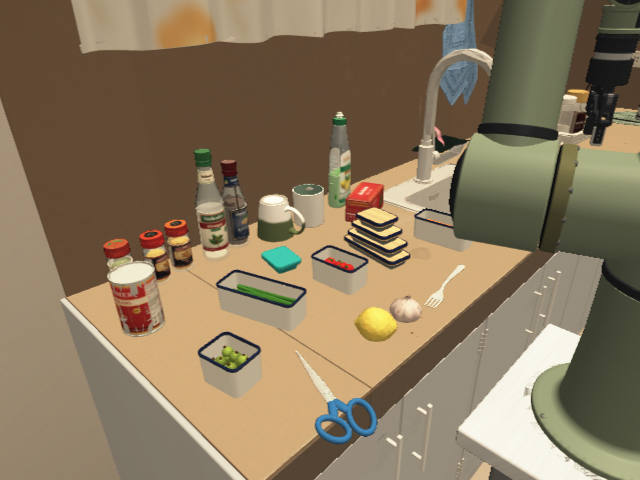

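View pics/top0.png

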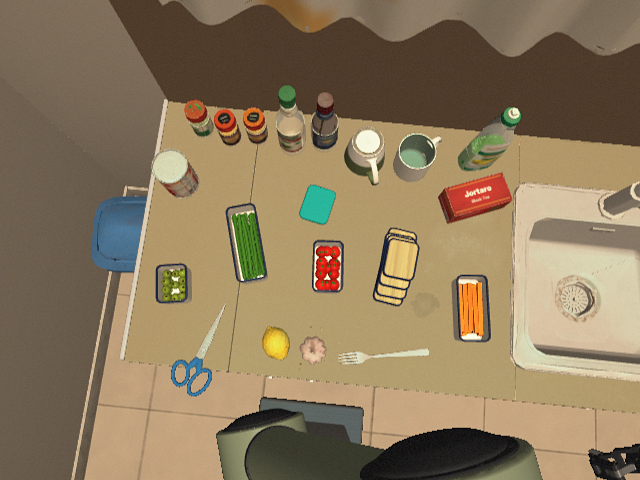

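The top view shows box_s at (172,284), box_xl at (246,243), box_m at (327,266), the stack at (397,265) and box_l at (471,308). The turquoise decoy is at (318,204), the tin at (175,173) and the carton at (475,197). I'll measure these from the depth in both views.

```bash
cat > fit.py <<'E'
from h import *
def rect(P,z0,z1,c,r=110):
    m=(P[:,2]>z0)&(P[:,2]<z1)&(np.hypot(P[:,0]-c[0],P[:,1]-c[1])<r)
    Q=P[m]
    if len(Q)<15: return None
    # largest blob
    o=Q[:,:2].min(0); g=((Q[:,:2]-o)/3).astype(int); im=np.zeros(g.max(0)+1,np.uint8); im[g[:,0],g[:,1]]=1
    im=cv2.dilate(im,np.ones((3,3)));n,l,s,_=cv2.connectedComponentsWithStats(im); k=1+np.argmax(s[1:,4]); Q=Q[l[g[:,0],g[:,1]]==k]
    (cx,cy),(a,b),t=cv2.minAreaRect(Q[:,:2].astype(np.float32))
    if a<b: a,b,t=b,a,t+90
    t=(t+90)%180-90
    return np.round([cx,cy,a,b,t,np.median(Q[:,2]),len(Q)],1)
E
python3 - <<'E'
from fit import *
px={'s':(172,284),'xl':(246,243),'m':(327,266),'stack':(397,265),'l':(471,308),'tin':(175,173),'carton':(475,197),'turq':(318,204)}
W={n:np.load(n+'0.npz')['w'] for n in('scene','top')}
for k,(u,v) in px.items():
    c=W['top'][v,u]; print(k,c.round(1))
    for n in W:
        P=W[n].reshape(-1,3); P=P[~np.isnan(P[:,0])]
        if k=='stack':
            for zz in (24,48,72,96): print('  ',n,zz,rect(P,zz-5,zz+5,c))
        elif k in 'tin carton turq': print('  ',n,rect(P,15,130,c,90))
        else: print('  ',n,rect(P,51,66,c))
print('floor',[np.nanmedian(W['top'][320:340,250:300,2]),np.nanmedian(W['scene'][330:340,280:300,2])])
E
```

```text
s [446.6 315.6  33.3]
   scene [445.  311.   81.7  65.1   9.2  56.5 624. ]
   top [445.8 310.9  80.9  63.7   9.8  57.5 259. ]
xl [548.5 172.3  34.9]
   scene [545.3 170.3 164.6  67.1  16.9  55.8 735. ]
   top [546.  170.1 164.   64.5  16.7  57.4 401. ]
m [515.9  -3.7  36.2]
   scene [512.2  -4.7 107.8  67.    4.9  55.7 418. ]
   top [513.1  -4.8 108.1  63.9   3.4  57.1 276. ]
stack [ 521.7 -142.2   96.1]
   scene 24 [ 529.8 -146.8  163.5   66.1   -9.1   23.3  464. ]
   scene 48 [ 527.3 -144.2  136.6   66.7   -3.6   47.4  490. ]
   scene 72 [ 531.5 -144.3  109.4   63.9   -5.4   71.4  418. ]
   scene 96 [ 533.8 -148.3   83.    65.8   -7.5   95.3  502. ]
   top 24 [ 476.6 -124.3   90.4   48.5   39.6   23.   208. ]
   top 48 [ 528.9 -144.5  136.7   64.8   -4.6   47.2  428. ]
   top 72 [ 532.5 -146.5  109.1   64.5   -6.7   71.2  454. ]
   top 96 [ 533.9 -148.9   81.    64.7   -6.5   95.3 1228. ]
l [ 458.3 -310.8   28.6]
   scene [ 472.1 -306.3  101.7   69.1    6.8   54.9  227. ]
   top [ 456.7 -307.4  134.3   65.4    5.1   56.3  391. ]
tin [665.2 323.7 107.5]
   scene [ 677.4  337.4   77.6   73.8  -10.7   80.8 2900. ]
   top [ 678.   337.4   75.    73.6   80.6  105.9 1555. ]
carton [ 688.9 -300.9   63.3]
   scene [ 693.1 -306.4  136.8   67.8  -68.8   61.   937. ]
   top [ 695.2 -308.1  134.9   69.2  -68.8   62.7 2266. ]
turq [652.1  28.7  24.6]
   scene [651.   30.9  83.2  64.3 -13.   23.5 627. ]
   top [ 652.3   30.6   82.6   64.5  -12.6   23.5 1036. ]
floor [np.float64(0.018694183037583925), np.float64(-0.4655503092353383)]
```

The two views agree within about 1–2 mm, and the rims (57), plate tops (24/48/72/96) and sizes all match the text. The arm goes over the stack next, and I'm adding a helper to compute tool-frame shifts.

```bash
cat > plan.py <<'E'
import sys
from h import *
from scipy.spatial.transform import Rotation as Ro
x,y,z,yaw=map(float,sys.argv[1:5])
s=ctrl.get_state(); R=Ro.from_rotvec(s['tool_rot'])
T=Ro.from_euler('z',yaw,degrees=True)*Ro.from_rotvec([np.pi,0,0])
print('t',round(float(s['time']),1),'pos',np.round(s['position'],1),'F',np.round(s['wrist_force'],1),'open',round(float(s['opening']),3),'ff',round(float(s['finger_force']),1))
print('shift mm',np.round(R.inv().apply(np.array([x,y,z])-s['position']),1),'turn',np.round(np.degrees((R.inv()*T).as_rotvec()),1))
E
python3 plan.py 534 -148.6 170 173
```

```text
t 0.1 pos [ 239.9 -494.3  191.2] F [-0.2 -0.3  0.2] open 1.001 ff 0.0
shift mm [ 415.4 -182.6   21.6] turn [-0.000e+00 -1.000e-01 -1.471e+02]
```

```bash
A='"angular":[0,0,-68]'
python3 -m creep '[{"translation":[0.25,-0.11,0],"angular":[0,0,-68]},{"translation":[0.25,-0.11,0],"angular":[0,0,-68]},{"translation":[0.25,-0.11,0],"angular":[0,0,-68]},{"translation":[0.25,-0.11,0],"angular":[0,0,-68]},{"translation":[0.25,-0.11,0],"angular":[0,0,-68]},{"translation":[0.25,-0.11,0],"angular":[0,0,-68]},{"translation":[0.25,-0.11,0],"angular":[0,0,-68]},{"translation":[0.25,-0.11,0],"angular":[0,0,-68]}]' 0
python3 plan.py 534 -148.6 170 173
```

```text
time: 0.9
position: [417.5, -285.4, 191.5]
tool_rot: [-2.135, -2.304, 0.0]
wrist_force: [-0.3, -0.8, -0.4]
opening: 1.001
finger_force: 0.0
t 0.9 pos [ 417.5 -285.4  191.5] F [-0.3 -0.8 -0.4] open 1.001 ff 0.0
shift mm [127.6 126.6  21.5] turn [ -0.   -0.  -78.6]
```

```bash
python3 -m creep '[{"translation":[0.1275,0.1265,0.02],"angular":[0,0,-68]},{"translation":[0.1275,0.1265,0.02],"angular":[0,0,-68]},{"translation":[0.1275,0.1265,0.02],"angular":[0,0,-68]},{"translation":[0.1275,0.1265,0.02],"angular":[0,0,-68]},{"translation":[0.1275,0.1265,0.02],"angular":[0,0,-68]},{"translation":[0.1275,0.1265,0.02],"angular":[0,0,-68]},{"translation":[0.1275,0.1265,0.02],"angular":[0,0,-68]},{"translation":[0.1275,0.1265,0.02],"angular":[0,0,-68]}]' >/dev/null
python3 -m creep '[{"translation":[0,0,0],"angular":[0,0,-8]},{"translation":[0,0,0],"angular":[0,0,-10]},{"translation":[0,0,0],"angular":[0,0,-10]}]' >/dev/null
python3 plan.py 534 -148.6 76 173
```

```text
t 2.0 pos [ 534.3 -150.8  171.4] F [-0.9 -0.7  0. ] open 1.003 ff 0.0
shift mm [ 0.5  2.1 95.4] turn [ 0.  -0.1 -1.1]
```

```bash
python3 -m creep '[{"translation":[0.0005,0.002,0],"angular":[0,0,-1]},{"translation":[0.0005,0.002,0.05],"angular":[0,0,-1]},{"translation":[0.0005,0.002,0.08],"angular":[0,0,-1]},{"translation":[0.0005,0.002,0.09],"angular":[0,0,-1]},{"translation":[0.0005,0.002,0.0955],"angular":[0,0,-1]},{"translation":[0.0005,0.002,0.0955],"angular":[0,0,-1]},{"translation":[0.0005,0.002,0.0955],"angular":[0,0,-1]}]'
python3 plan.py 534 -148.6 76 173
python3 - <<'E'
from h import *
for n in('scene','top'):
    d=cam(n); im=d['img']; c=im[140:300,280:440] if n=='scene' else im[180:340,320:480]
    cv2.imwrite('pics/%s1.png'%n,cv2.resize(c,None,fx=3,fy=3)[:,:,::-1])
import numpy as np
a,b=[cv2.imread('pics/%s1.png'%n)[:480,:480]for n in('scene','top')]
cv2.imwrite('pics/both1.png',np.hstack([cv2.resize(a,(400,400)),cv2.resize(b,(400,400))]))
E
```

```text
time: 2.7
position: [535.6, -149.4, 77.8]
tool_rot: [0.195, 3.133, -0.001]
wrist_force: [0.5, -0.1, 0.6]
opening: 1.004
finger_force: 0.0
t 2.7 pos [ 535.6 -149.4   77.8] F [ 0.5 -0.1  0.6] open 1.004 ff 0.0
shift mm [1.7 0.6 1.8] turn [-0.   0.1 -0.1]
```

View pics/both1.png

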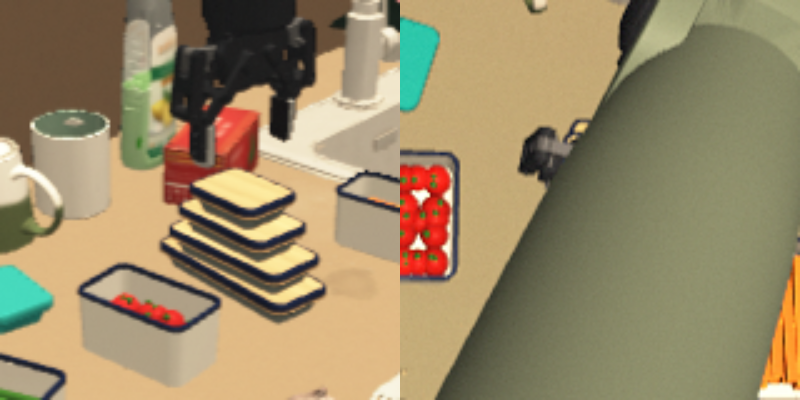

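```bash
python3 - <<'E'
from h import *
d=cam('scene'); w=cloud(d); save(d,'scene2full.png')
for p in [(535.6,-149.4,77.8),(541,-107,91),(530,-191,91),(541,-107,110),(534,-148,96)]:
    q=d['R']@np.array(p)+d['t']; print(p,(q[:2]/q[2]*d['f']+[d['cx'],d['cy']]).round(1))
for u,v in[(362,200),(361,190),(393,192)]: print((u,v),w[v,u].round(1))
d=d['img'];m=w[...,2]; 
s=ctrl.get_state();print(s['position'],s['joint_positions'])
E
```

```text
(535.6, -149.4, 77.8) [375.9 222.2]
(541, -107, 91) [361.8 222.1]
(530, -191, 91) [389.7 211.6]
(541, -107, 110) [362.  213.9]
(534, -148, 96) [376.4 215. ]
(362, 200) [535.9 -99.7 145.3]
(361, 190) [535.4 -95.2 168.6]
(393, 192) [ 524.2 -191.   139.3]
[ 535.41393357 -149.33270438   77.70791812] [-4.04797176e-01  4.36639591e-01 -3.41776461e-01  7.89958606e-01
 -1.91781540e-06 -2.80615909e-01]
```

```bash
python3 - <<'E'
from h import *
d=cam('scene'); w=cloud(d); c=d['img'][100:260,300:440]
cv2.imwrite('pics/c2.png',cv2.resize(c,None,fx=4,fy=4,interpolation=cv2.INTER_NEAREST)[:,:,::-1][:600])
dark=(d['img'].max(2)<70)
for u in(355,362,366,388,392,396):
    print(u,[(v,)+tuple(w[v,u].round(0)) for v in range(176,214,4)])
print(ctrl.get_state()['time'])
E
```

```text
355 [(176, np.float64(536.0), np.float64(-77.0), np.float64(203.0)), (180, np.float64(538.0), np.float64(-79.0), np.float64(194.0)), (184, np.float64(536.0), np.float64(-77.0), np.float64(187.0)), (188, np.float64(534.0), np.float64(-75.0), np.float64(179.0)), (192, np.float64(711.0), np.float64(-283.0), np.float64(64.0)), (196, np.float64(693.0), np.float64(-263.0), np.float64(63.0)), (200, np.float64(681.0), np.float64(-249.0), np.float64(60.0)), (204, np.float64(678.0), np.float64(-245.0), np.float64(51.0)), (208, np.float64(677.0), np.float64(-245.0), np.float64(40.0)), (212, np.float64(678.0), np.float64(-246.0), np.float64(28.0))]
362 [(176, np.float64(544.0), np.float64(-107.0), np.float64(193.0)), (180, np.float64(547.0), np.float64(-112.0), np.float64(183.0)), (184, np.float64(536.0), np.float64(-99.0), np.float64(180.0)), (188, np.float64(529.0), np.float64(-90.0), np.float64(176.0)), (192, np.float64(533.0), np.float64(-96.0), np.float64(165.0)), (196, np.float64(534.0), np.float64(-97.0), np.float64(155.0)), (200, np.float64(534.0), np.float64(-97.0), np.float64(147.0)), 
[... 2085 characters left out ...]
t64(645.0), np.float64(-362.0), np.float64(0.0))]
396 [(176, np.float64(519.0), np.float64(-192.0), np.float64(177.0)), (180, np.float64(519.0), np.float64(-193.0), np.float64(168.0)), (184, np.float64(517.0), np.float64(-190.0), np.float64(160.0)), (188, np.float64(518.0), np.float64(-193.0), np.float64(149.0)), (192, np.float64(520.0), np.float64(-196.0), np.float64(139.0)), (196, np.float64(702.0), np.float64(-457.0), np.float64(3.0)), (200, np.float64(683.0), np.float64(-432.0), np.float64(3.0)), (204, np.float64(667.0), np.float64(-410.0), np.float64(2.0)), (208, np.float64(654.0), np.float64(-393.0), np.float64(-1.0)), (212, np.float64(638.0), np.float64(-371.0), np.float64(-1.0))]
2.9
```

View pics/c2.png

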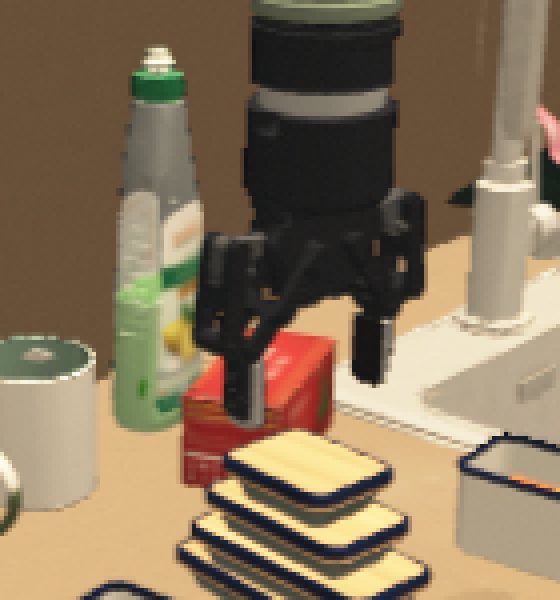

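The picture shows the finger tips (crop (245,420) and (370,380)) about 40 mm above where the reported TCP puts them: tips at z≈133 against an expected ≈91. The y centre agrees. I'll check whether the same offset was there in the start picture.

```bash
python3 - <<'E'
from h import *
z=np.load('scene0.npz'); w=z['w']
for u in (592,596,600,604,608): print(u,[(v,)+tuple(int(a) for a in w[v,u].round(0)) for v in range(112,150,5) if not np.isnan(w[v,u,0])])
z=np.load('top0.npz'); w=z['w']
m=(w[...,2]>100)&(w[...,1]<-420)&(w[...,0]>150)&(w[...,0]<330); Q=w[m]
print('top gripper pts',m.sum(), Q.min(0).round(),Q.max(0).round(), np.percentile(Q[:,2],[1,5,20]).round())
v,u=np.nonzero(m); print(u.min(),u.max(),v.min(),v.max())
E
```

```text
592 [(112, 262, -533, 291), (117, 259, -534, 280), (122, 257, -535, 270), (127, 254, -533, 260), (132, 253, -539, 248), (137, 226, -441, 261), (142, 225, -445, 251), (147, 451, -1374, -3)]
596 [(112, 233, -450, 308), (117, 230, -448, 299), (122, 224, -432, 293), (127, 225, -448, 280), (132, 221, -440, 272), (137, 219, -442, 262), (142, 217, -443, 252), (147, 438, -1375, -1)]
600 [(112, 219, -425, 314), (117, 217, -422, 305), (122, 215, -425, 296), (127, 217, -443, 282), (132, 215, -445, 272), (137, 213, -444, 263), (142, 211, -449, 252), (147, 428, -1390, -2)]
604 [(112, 214, -430, 314), (117, 566, -1910, 3), (122, 208, -426, 296), (127, 210, -444, 283), (132, 211, -459, 270), (137, 462, -1557, -3), (142, 438, -1473, -2), (147, 416, -1397, -1)]
608 [(112, 207, -430, 315), (117, 210, -454, 301), (122, 203, -431, 296), (127, 498, -1736, -1), (132, 473, -1646, -2), (137, 448, -1559, -1), (142, 425, -1476, 0), (147, 405, -1408, -2)]
top gripper pts 1362 [ 197. -476.  244.] [ 253. -421.  366.] [252. 270. 301.]
588 639 444 479
```

The same ~54 mm tip offset was there at the start, against 13 in the text, so it is constant. I'll measure the tip height against closure here, in free air.

```bash
cat > tip.py <<'E'
import sys
from h import *
d=cam('scene'); w=cloud(d); s=ctrl.get_state(); p=s['position']
# gripper points near tool, by height
m=(np.hypot(w[...,0]-p[0],w[...,1]-p[1])<70)&(w[...,2]>105 if len(sys.argv)<2 else w[...,2]>float(sys.argv[1])); Q=w[m]
print('TCP',p.round(1),'open',s['opening'],'tip z low', np.sort(Q[:,2])[:8].round(1), 'low xy',Q[Q[:,2]<Q[:,2].min()+12][:,:2].min(0).round(),Q[Q[:,2]<Q[:,2].min()+12][:,:2].max(0).round())
E
python3 tip.py
python3 -m creep '[{"translation":[0,0,0],"angular":[0,0,0]},{"translation":[0,0,0],"angular":[0,0,0]},{"translation":[0,0,0],"angular":[0,0,0]},{"translation":[0,0,0],"angular":[0,0,0]}]' 0.22 >/dev/null; python3 tip.py
python3 -m creep '[{"translation":[0,0,0],"angular":[0,0,0]},{"translation":[0,0,0],"angular":[0,0,0]},{"translation":[0,0,0],"angular":[0,0,0]},{"translation":[0,0,0],"angular":[0,0,0]},{"translation":[0,0,0],"angular":[0,0,0]},{"translation":[0,0,0],"angular":[0,0,0]},{"translation":[0,0,0],"angular":[0,0,0]}]' 1 >/dev/null; python3 tip.py
python3 -m creep '[{"translation":[0,0,0],"angular":[0,0,0]},{"translation":[0,0,0],"angular":[0,0,0]},{"translation":[0,0,0],"angular":[0,0,0]},{"translation":[0,0,0],"angular":[0,0,0]},{"translation":[0,0,0],"angular":[0,0,0]},{"translation":[0,0,0],"angular":[0,0,0]}]' 0 >/dev/null; python3 plan.py 534 -148.6 36 173
```

```text
TCP [ 535.  -149.1   77.3] open 1.0000568915860428 tip z low [129.7 129.9 130.  130.5 130.5 130.5 130.9 130.9] low xy [ 517. -196.] [552. -92.]
TCP [ 534.3 -148.9   76.3] open 0.7820354635300361 tip z low [120.8 122.2 122.4 123.  123.2 123.3 123.8 124. ] low xy [ 517. -189.] [ 548. -102.]
TCP [ 534.4 -148.9   76.4] open 0.0008369908976259961 tip z low [115.9 116.2 116.7 117.1 117.1 117.4 117.7 118. ] low xy [ 520. -162.] [ 543. -135.]
t 4.8 pos [ 534.4 -148.9   76.4] F [ 0.3 -0.2 -0.1] open 0.995 ff 0.0
shift mm [ 0.4  0.2 40.4] turn [ 0.   0.  -0.1]
```

Tip offsets from the reported TCP are +53 open, +46 at 64 mm and +40 shut, so there is a constant 40 mm bias on top of the stated swing. I'm using these to grasp lid_s.

```bash
python3 -m creep '[{"translation":[0.0005,0,0.03],"angular":[0,0,0]},{"translation":[0.0005,0,0.0405],"angular":[0,0,0]},{"translation":[0.0005,0,0.0405],"angular":[0,0,0]},{"translation":[0.0005,0,0.0405],"angular":[0,0,0]}]' >/dev/null
python3 plan.py 534 -148.6 36 173
python3 -m creep '[{"translation":[0,0,0],"angular":[0,0,0]},{"translation":[0,0,0],"angular":[0,0,0]},{"translation":[0,0,0],"angular":[0,0,0]},{"translation":[0,0,0],"angular":[0,0,0]},{"translation":[0,0,0],"angular":[0,0,0]}]' 1
python3 -m creep '[{"translation":[0,0,-0.005],"angular":[0,0,0]},{"translation":[0,0,-0.03],"angular":[0,0,0]},{"translation":[0,0,-0.07],"angular":[0,0,0]},{"translation":[0,0,-0.1],"angular":[0,0,0]},{"translation":[0,0,-0.1],"angular":[0,0,0]},{"translation":[0,0,-0.1],"angular":[0,0,0]}]'
python3 plan.py 445.5 311 136 189.5
python3 - <<'E'
from h import *
d=cam('scene'); c=d['img'][60:280,300:460]
cv2.imwrite('pics/c3.png',cv2.resize(c,None,fx=2.7,fy=2.7)[:,:,::-1])
E
```

```text
t 5.2 pos [ 533.9 -148.8   36.1] F [-0.  -0.8  0.8] open 1.0 ff 0.0
shift mm [-0.1  0.2  0.1] turn [ 0.  -0.  -0.1]
time: 5.65
position: [535.1, -149.4, 37.3]
tool_rot: [0.195, 3.133, -0.002]
wrist_force: [-0.6, 0.8, 6.0]
opening: 0.73
finger_force: 66.0
time: 6.25
position: [534.3, -149.0, 136.6]
tool_rot: [0.195, 3.134, -0.001]
wrist_force: [0.0, 0.7, -0.8]
opening: 0.728
finger_force: 65.8
t 6.2 pos [ 534.3 -149.   136.6] F [ 0.   0.7 -0.8] open 0.728 ff 65.8
shift mm [1.451e+02 4.455e+02 2.000e-01] turn [ -0.    0.1 -16.6]
```

View pics/c3.png

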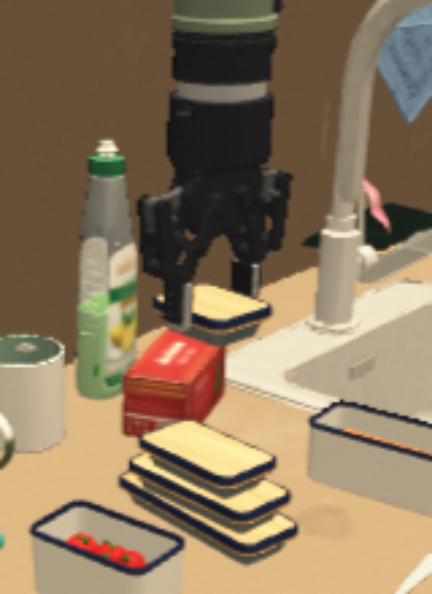

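Lid_s hangs level in the gripper and the other three lids are still stacked. Carrying it to box_s.

```bash
python3 -m creep '[{"translation":[0.015,0.04,0],"angular":[0,0,-2]},{"translation":[0.03,0.085,0],"angular":[0,0,-5]},{"translation":[0.045,0.13,0],"angular":[0,0,-8]},{"translation":[0.06,0.175,0],"angular":[0,0,-10]},{"translation":[0.075,0.22,0],"angular":[0,0,-13]},{"translation":[0.09,0.265,0],"angular":[0,0,-16.6]},{"translation":[0.1,0.305,0],"angular":[0,0,-16.6]},{"translation":[0.11,0.34,0],"angular":[0,0,-16.6]}]' >/dev/null
python3 plan.py 445.5 311 80 189.5
```

```text
t 7.1 pos [464.9 203.9 134.3] F [ 1.5 -0.3 -0.8] open 0.733 ff 65.9
shift mm [  1.2 108.8  54.3] turn [-0.  -0.2  0. ]
```

```bash
python3 -m creep '[{"translation":[0.001,0.04,0],"angular":[0,0,0]},{"translation":[0.001,0.08,0],"angular":[0,0,0]},{"translation":[0.001,0.105,0],"angular":[0,0,0]},{"translation":[0.001,0.105,0.02],"angular":[0,0,0]},{"translation":[0.001,0.105,0.05],"angular":[0,0,0]},{"translation":[0.001,0.105,0.05],"angular":[0,0,0]},{"translation":[0.001,0.105,0.05],"angular":[0,0,0]}]' >/dev/null
python3 plan.py 445.5 311 80 189.5
python3 - <<'E'
from fit import *
s=ctrl.get_state()['position']
for n in('scene','top'):
    P=cloud(cam(n)).reshape(-1,3);P=P[~np.isnan(P[:,0])]
    print(n,'lid',[rect(P,a,a+8,s[:2],75) for a in(s[2]+50,s[2]+54,s[2]+58)])
    print(n,'box',rect(P,51,64,(445.5,311),75))
E
```

```text
t 7.8 pos [447.1 304.8  84.7] F [ 0.4  0.7 -0.7] open 0.734 ff 66.0
shift mm [0.5 6.4 4.7] turn [-0.1 -0.2 -0. ]
scene lid [array([438.2, 301.6,  83.4,  73.7, -56.6, 141.8, 533. ]), array([ 437.8,  300.6,   85.5,   72.8,  -52.8,  143.1, 1347. ]), array([ 438.1,  301.5,   84.6,   71.2,  -52.9,  143.5, 1016. ])]
scene box [445.  310.9  80.   65.5  10.1  56.4 631. ]
top lid [array([424.4, 296.1,  72.7,  31.9, -77.4, 141.7, 115. ]), array([428.9, 297.4,  72.2,  40.3, -80. , 144.1, 456. ]), array([428.7, 299.2,  68.9,  40.1, -79.3, 144.8, 411. ])]
top box [419.8 297.8  73.8  37.1 -49.3  57.3 108. ]
```

Lid top is at 143.5 with state z 84.7, so lid origin ≈ state + 35–36, as planned. Aligning and lowering next.

```bash
python3 -m creep '[{"translation":[0.0005,0.0065,0],"angular":[0,0,0]},{"translation":[0.0005,0.0065,0.005],"angular":[0,0,0]},{"translation":[0.0005,0.0065,0.025],"angular":[0,0,0]},{"translation":[0.0005,0.0065,0.035],"angular":[0,0,0]},{"translation":[0.0005,0.0065,0.035],"angular":[0,0,0]},{"translation":[0.0005,0.0065,0.035],"angular":[0,0,0]}]' >/dev/null
python3 plan.py 445.5 311 14 189.5
```

```text
t 8.5 pos [447.  311.9  51. ] F [ 0.5  1.2 -0.6] open 0.73 ff 66.1
shift mm [ 1.6 -0.6 37. ] turn [-0. -0. -0.]
```

```bash
python3 -m creep '[{"translation":[0.001,-0.0005,0.015],"angular":[0,0,0]},{"translation":[0.001,-0.0005,0.025],"angular":[0,0,0]},{"translation":[0.001,-0.0005,0.031],"angular":[0,0,0]},{"translation":[0.001,-0.0005,0.036],"angular":[0,0,0]},{"translation":[0.001,-0.0005,0.036],"angular":[0,0,0]},{"translation":[0.001,-0.0005,0.036],"angular":[0,0,0]}]'
python3 plan.py 445.5 311 14 189.5
```

```text
time: 9.1
position: [446.3, 311.3, 15.1]
tool_rot: [-0.26, 3.131, 0.0]
wrist_force: [0.2, 0.1, -0.8]
opening: 0.732
finger_force: 66.1
t 9.1 pos [446.3 311.3  15.1] F [ 0.2  0.1 -0.8] open 0.732 ff 66.1
shift mm [ 0.8 -0.2  1.1] turn [ 0.  0. -0.]
```

```bash
python3 -m creep '[{"translation":[0,0,0],"angular":[0,0,0]},{"translation":[0,0,0],"angular":[0,0,0]},{"translation":[0,0,0],"angular":[0,0,0]},{"translation":[0,0,-0.02],"angular":[0,0,0]},{"translation":[0,0,-0.05],"angular":[0,0,0]},{"translation":[0,0,-0.05],"angular":[0,0,0]}]' 0
python3 -m creep '[{"translation":[0,0,0],"angular":[0,0,0]},{"translation":[0,0,0],"angular":[0,0,0]},{"translation":[0,0,0.0],"angular":[0,0,0]},{"translation":[0,0,0],"angular":[0,0,0]},{"translation":[0,0,0.01],"angular":[0,0,0]},{"translation":[0,0,0.03],"angular":[0,0,0]},{"translation":[0,0,0.03],"angular":[0,0,0]},{"translation":[0,0,0.03],"angular":[0,0,0]}]' 1
python3 plan.py 445.5 311 28 189.5
python3 - <<'E'
from fit import *
for n in('scene','top'):
    P=cloud(cam(n)).reshape(-1,3);P=P[~np.isnan(P[:,0])]
    print(n,[rect(P,a,b,(445.5,311),65) for a,b in((50,60),(62,76))])
E
```

```text
time: 9.7
position: [448.8, 312.7, 68.5]
tool_rot: [-0.259, 3.125, 0.004]
wrist_force: [1.0, 0.3, -0.3]
opening: 0.998
finger_force: 0.0
time: 10.5
position: [445.3, 310.9, 34.1]
tool_rot: [0.26, -3.129, 0.001]
wrist_force: [-0.2, 0.1, 0.5]
opening: -0.004
finger_force: 0.0
t 10.5 pos [445.3 310.9  34.1] F [-0.2  0.1  0.5] open -0.004 ff 0.0
shift mm [-0.2  0.1  6.1] turn [-0.  -0.1 -0. ]
scene [array([427.4, 325.6,  90.6,  46.5,  51.1,  55.5, 272. ]), array([ 444.6,  313.2,   80. ,   63.6,    9.6,   67.6, 1363. ])]
top [array([426.9, 281.1,  45.6,  16.4, -20.2,  56.2,  33. ]), array([421.7, 306. ,  67.7,  36.2, -70.3,  67.9, 486. ])]
```

The lid top is at z≈67.6 (seated should be 68). Pressing it home gently.

```bash
python3 -m creep '[{"translation":[0,0,0.004],"angular":[0,0,0]},{"translation":[0,0,0.006],"angular":[0,0,0]},{"translation":[0,0,0.007],"angular":[0,0,0]},{"translation":[0,0,0.008],"angular":[0,0,0]},{"translation":[0,0,0.008],"angular":[0,0,0]}]'
python3 plan.py 445.5 311 28 189.5
```

```text
time: 11.1
position: [446.3, 311.4, 28.6]
tool_rot: [-0.26, 3.13, 0.001]
wrist_force: [-3.4, -1.6, 13.2]
opening: 0.002
finger_force: 6.7
t 11.1 pos [446.3 311.4  28.6] F [-3.4 -1.6 13.2] open 0.002 ff 6.7
shift mm [ 0.9 -0.2  0.6] turn [ 0.   0.1 -0. ]
```

```bash
python3 -m creep '[{"translation":[0,0,0.002],"angular":[0,0,0]},{"translation":[0,0,0.002],"angular":[0,0,0]},{"translation":[0,0,0],"angular":[0,0,0]},{"translation":[0,0,-0.02],"angular":[0,0,0]},{"translation":[0,0,-0.06],"angular":[0,0,0]},{"translation":[0,0,-0.07],"angular":[0,0,0]},{"translation":[0,0,-0.07],"angular":[0,0,0]}]'
python3 -m creep '[{"translation":[-0.02,-0.045,0],"angular":[0,0,0]},{"translation":[-0.03,-0.09,0],"angular":[0,0,0]}]' 0 >/dev/null
cat > look.py <<'E'
from fit import *
import sys
B={'s':(445.5,311),'xl':(545.7,170.2),'m':(512.7,-4.8),'l':(457,-307.4)}; S=(531,-146)
for n in('scene','top'):
    P=cloud(cam(n)).reshape(-1,3);P=P[~np.isnan(P[:,0])]
    for k in sys.argv[1:]:
        if k=='st': print(n,'stack',[rect(P,z-5,z+5,S) for z in(24,48,72)])
        elif k in B: print(n,k,[rect(P,a,b,B[k],62 if k=='s' else 100) for a,b in((51,62),(62,76))])
E
python3 look.py s st; python3 plan.py 532 -145.5 100 174
```

```text
time: 11.8
position: [447.7, 312.1, 98.9]
tool_rot: [-0.259, 3.127, 0.003]
wrist_force: [-0.4, -0.8, 0.9]
opening: 0.0
finger_force: 0.0
scene s [array([427.9, 325.2,  91.1,  48. ,  51.8,  56.8, 296. ]), array([ 444.6,  312.9,   80.4,   64.4,    9.4,   67.7, 1676. ])]
scene stack [array([ 529.6, -143.9,  166.4,   65.1,   -6.6,   23.3,  462. ]), array([ 528.1, -144.4,  138. ,   66.5,   -4.8,   47.3,  484. ]), array([ 530.8, -146.4,  110.2,   66.8,   -8.9,   71.4,  689. ])]
top s [array([445.6, 281.6,  75.1,  16.7,  -3.6,  57.8,  51. ]), array([449.9, 289. ,  79. ,  18.6,  10.4,  67.5, 341. ])]
top stack [array([ 476.4, -124. ,   90.4,   47.8,   39.1,   23. ,  210. ]), array([ 528.6, -144.4,  136.7,   64.1,   -4.4,   47.3,  431. ]), array([ 532.1, -146.7,  109.1,   64.8,   -7.3,   71.3, 1603. ])]
t 12.1 pos [491.6 223.1  95.4] F [-1.1  0.4  1.4] open 0.505 ff 0.0
shift mm [  18.6 -370.3   -3.8] turn [-0.1 -0.1 15.1]
```

```bash
python3 -m creep '[{"translation":[0.002,-0.047,0],"angular":[0,0,4]},{"translation":[0.004,-0.095,0],"angular":[0,0,8]},{"translation":[0.006,-0.145,0],"angular":[0,0,12]},{"translation":[0.009,-0.195,0],"angular":[0,0,16]},{"translation":[0.012,-0.24,0],"angular":[0,0,16.5]},{"translation":[0.014,-0.285,0],"angular":[0,0,16.5]},{"translation":[0.016,-0.33,0],"angular":[0,0,16.5]},{"translation":[0.018,-0.368,0],"angular":[0,0,16.5]}]' 0 >/dev/null
python3 -m creep '[{"translation":[0,0,0],"angular":[0,0,0]},{"translation":[0,0,0],"angular":[0,0,0]}]' >/dev/null
python3 plan.py 531.8 -146.6 12 172.6
```

```text
t 13.1 pos [ 532.4 -138.3   95.5] F [-0.8  1.1  0.2] open 1.002 ff 0.0
shift mm [-0.6 -8.4 83.4] turn [ 0.1 -0.1  0.3]
```

```bash
python3 -m creep '[{"translation":[-0.0005,-0.008,0],"angular":[0,0,0.3]},{"translation":[-0.0005,-0.008,0.02],"angular":[0,0,0.3]},{"translation":[-0.0005,-0.008,0.05],"angular":[0,0,0.3]},{"translation":[-0.0005,-0.008,0.07],"angular":[0,0,0.3]},{"translation":[-0.0005,-0.008,0.07],"angular":[0,0,0.3]},{"translation":[-0.0005,-0.008,0.07],"angular":[0,0,0.3]}]' >/dev/null
python3 plan.py 531.8 -146.6 12 172.6
```

```text
t 13.7 pos [ 532.7 -145.5   26.9] F [ 0.2 -0.3  1.6] open 1.001 ff 0.0
shift mm [ 0.7 -1.2 14.9] turn [ 0.  -0.1  0.2]
```

```bash
python3 -m creep '[{"translation":[0.0005,-0.001,0.01],"angular":[0,0,0.2]},{"translation":[0.0005,-0.001,0.014],"angular":[0,0,0.2]},{"translation":[0.0005,-0.001,0.014],"angular":[0,0,0.2]},{"translation":[0.0005,-0.001,0.014],"angular":[0,0,0.2]}]' >/dev/null
python3 plan.py 531.8 -146.6 12 172.6
python3 -m creep '[{"translation":[0,0,0],"angular":[0,0,0]},{"translation":[0,0,0],"angular":[0,0,0]},{"translation":[0,0,0],"angular":[0,0,0]},{"translation":[0,0,0],"angular":[0,0,0]},{"translation":[0,0,0],"angular":[0,0,0]}]' 1
python3 -m creep '[{"translation":[0,0,-0.005],"angular":[0,0,0]},{"translation":[0,0,-0.03],"angular":[0,0,0]},{"translation":[0,0,-0.07],"angular":[0,0,0]},{"translation":[0,0,-0.07],"angular":[0,0,0]},{"translation":[0,0,-0.07],"angular":[0,0,0]},{"translation":[0,0,-0.07],"angular":[0,0,0]}]'
python3 look.py st; python3 plan.py 512.8 -4.8 80 183.5
```

```text
t 14.1 pos [ 532.4 -147.5   13.1] F [0.4 0.5 0.7] open 0.997 ff 0.0
shift mm [0.7 0.8 1.1] turn [-0.   0.  -0.1]
time: 14.6
position: [532.8, -147.7, 13.6]
tool_rot: [0.206, 3.134, -0.001]
wrist_force: [-0.8, 0.2, 5.0]
opening: 0.731
finger_force: 66.1
time: 15.2
position: [531.3, -147.0, 81.9]
tool_rot: [-0.206, -3.133, -0.001]
wrist_force: [-0.6, 0.6, -1.8]
opening: 0.728
finger_force: 66.1
scene stack [array([ 528.7, -146.7,  162.9,   66.8,   -9.3,   23.3,  459. ]), array([ 527.7, -144.6,  136.8,   68.2,   -6. ,   47.4,  882. ]), None]
top stack [array([ 609.4, -131.4,   15.8,    5.6,  -31.3,   23. ,   16. ]), array([ 589.6, -124. ,   14.8,    7.6,  -39. ,   47.4,   25. ]), None]
t 15.3 pos [ 531.1 -146.9   81.5] F [-0.5  0.9 -1.4] open 0.727 ff 66.1
shift mm [ 36.7 138.5   1.7] turn [  0.1  -0.1 -11. ]
```

```bash
python3 -m creep '[{"translation":[0.01,0.035,0],"angular":[0,0,-3]},{"translation":[0.02,0.075,0],"angular":[0,0,-7]},{"translation":[0.03,0.115,0],"angular":[0,0,-11]},{"translation":[0.0365,0.1385,0],"angular":[0,0,-11]},{"translation":[0.0365,0.1385,0],"angular":[0,0,-11]},{"translation":[0.0365,0.1385,0.015],"angular":[0,0,-11]},{"translation":[0.0365,0.1385,0.03],"angular":[0,0,-11]},{"translation":[0.0365,0.1385,0.03],"angular":[0,0,-11]}]' >/dev/null
python3 plan.py 512.8 -4.8 14 183.7
```

```text
t 16.1 pos [512.1  -5.6  50.6] F [-0.2  0.2 -0.9] open 0.731 ff 66.1
shift mm [-0.9  0.8 36.6] turn [ 0.  -0.3 -0.2]
```

```bash
python3 -m creep '[{"translation":[-0.0005,0.0005,0.015],"angular":[0,0,0]},{"translation":[-0.0005,0.0005,0.025],"angular":[0,0,0]},{"translation":[-0.0005,0.0005,0.031],"angular":[0,0,0]},{"translation":[-0.0005,0.0005,0.036],"angular":[0,0,0]},{"translation":[-0.0005,0.0005,0.036],"angular":[0,0,0]},{"translation":[-0.0005,0.0005,0.036],"angular":[0,0,0]}]'
python3 plan.py 512.8 -4.8 14 183.7
```

```text
time: 16.7
position: [514.9, -4.9, 17.1]
tool_rot: [-0.095, 3.14, -0.0]
wrist_force: [0.8, -0.3, -1.6]
opening: 0.728
finger_force: 66.2
t 16.7 pos [514.9  -4.9  17.1] F [ 0.8 -0.3 -1.6] open 0.728 ff 66.2
shift mm [2.  0.2 3.1] turn [-0.   0.  -0.2]
```

```bash
python3 -m creep '[{"translation":[0.0005,0,0.001],"angular":[0,0,0]},{"translation":[0.0005,0,0.001],"angular":[0,0,0]}]' >/dev/null
python3 plan.py 512.8 -4.8 14 183.7
python3 -m creep '[{"translation":[0,0,0],"angular":[0,0,0]},{"translation":[0,0,0],"angular":[0,0,0]},{"translation":[0,0,0],"angular":[0,0,0]},{"translation":[0,0,-0.02],"angular":[0,0,0]},{"translation":[0,0,-0.05],"angular":[0,0,0]},{"translation":[0,0,-0.05],"angular":[0,0,0]}]' 0 >/dev/null
python3 -m creep '[{"translation":[0,0,0],"angular":[0,0,0]},{"translation":[0,0,0],"angular":[0,0,0]},{"translation":[0,0,0.0],"angular":[0,0,0]},{"translation":[0,0,0],"angular":[0,0,0]},{"translation":[0,0,0.01],"angular":[0,0,0]},{"translation":[0,0,0.03],"angular":[0,0,0]},{"translation":[0,0,0.03],"angular":[0,0,0]},{"translation":[0,0,0.03],"angular":[0,0,0]}]' 1 >/dev/null
python3 plan.py 512.8 -4.8 28 183.7; python3 look.py m
```

```text
t 16.9 pos [514.4  -4.9  16.2] F [ 0.1  0.  -0.6] open 0.728 ff 66.2
shift mm [1.6 0.2 2.2] turn [-0.   0.  -0.2]
t 18.3 pos [513.3  -4.7  35.2] F [-0.4  0.3 -0.1] open 0.001 ff 0.0
shift mm [ 0.5 -0.1  7.2] turn [ 0.  -0.1 -0.2]
scene m [array([498.3,  16.5, 115.1,  50.8,  33.9,  56.5, 244. ]), array([512.8,  -3. , 108.2,  66.4,   3.2,  67.4, 872. ])]
top m [None, None]
```

Seated height again. Pressing, then retracting and returning to the stack.

```bash
python3 -m creep '[{"translation":[0,0,0.004],"angular":[0,0,0]},{"translation":[0,0,0.006],"angular":[0,0,0]},{"translation":[0,0,0.007],"angular":[0,0,0]},{"translation":[0,0,0.009],"angular":[0,0,0]},{"translation":[0,0,0.01],"angular":[0,0,0]},{"translation":[0,0,0.01],"angular":[0,0,0]}]'
python3 -m creep '[{"translation":[0,0,-0.02],"angular":[0,0,0]},{"translation":[0,0,-0.06],"angular":[0,0,0]},{"translation":[0,0,-0.06],"angular":[0,0,0]},{"translation":[0,0,-0.06],"angular":[0,0,0]}]' >/dev/null
python3 -m creep '[{"translation":[0,0.05,0],"angular":[0,0,0]},{"translation":[0,0.1,0],"angular":[0,0,0]},{"translation":[0,0.1,0],"angular":[0,0,0]},{"translation":[0,0.1,0],"angular":[0,0,0]}]' 0 >/dev/null
python3 look.py m st; python3 plan.py 528 -144.5 60 174.5
```

```text
time: 19.0
position: [514.4, -4.9, 28.5]
tool_rot: [-0.096, 3.139, -0.001]
wrist_force: [-7.7, 1.4, 24.8]
opening: -0.003
finger_force: 12.4
scene m [array([497.6,  17.4, 114.6,  48.7,  32.7,  56.6, 248. ]), array([514.3,  -3.1, 110.9,  66.6,   4.2,  67.5, 958. ])]
scene stack [array([ 529.9, -144.9,  162.6,   64.1,   -6.8,   23.4,  457. ]), array([ 527.8, -144.4,  137.2,   66.2,   -5.6,   47.4,  883. ]), None]
top m [array([465.1,  -7.6,  62.7,  17.6, -78.5,  58.3,  28. ]), array([ 514.4,   -3.7,  109. ,   64.6,    3.6,   67.5, 1608. ])]
top stack [array([ 472.3, -125.7,   84.1,   44.7,   43.8,   23.2,  212. ]), array([ 528.8, -145. ,  137.6,   65. ,   -5.4,   47.3, 1920. ]), None]
t 19.9 pos [507.5  94.3  85. ] F [-0.1 -0.3  0.1] open 0.845 ff 0.0
shift mm [  -6.1 -239.6   25.1] turn [-0.  -0.1  9. ]
```

```bash
python3 -m creep '[{"translation":[-0.001,-0.045,0],"angular":[0,0,3]},{"translation":[-0.002,-0.09,0],"angular":[0,0,6]},{"translation":[-0.003,-0.135,0],"angular":[0,0,9]},{"translation":[-0.004,-0.18,0],"angular":[0,0,9]},{"translation":[-0.005,-0.22,0],"angular":[0,0,9]},{"translation":[-0.006,-0.2395,0],"angular":[0,0,9]},{"translation":[-0.006,-0.2395,0.02],"angular":[0,0,9]},{"translation":[-0.006,-0.2395,0.02],"angular":[0,0,9]}]' >/dev/null
python3 plan.py 528.3 -144.7 -12 174.6
```

```text
t 20.7 pos [ 526.2 -145.4   63.6] F [-0.6  0.2 -0.4] open 1.0 ff 0.0
shift mm [-2.4  0.8 75.6] turn [ 0.1 -0.2 -0.4]
```

```bash
python3 -m creep '[{"translation":[-0.0015,0.0005,0.02],"angular":[0,0,-0.4]},{"translation":[-0.0015,0.0005,0.045],"angular":[0,0,-0.4]},{"translation":[-0.0015,0.0005,0.065],"angular":[0,0,-0.4]},{"translation":[-0.0015,0.0005,0.075],"angular":[0,0,-0.4]},{"translation":[-0.0015,0.0005,0.075],"angular":[0,0,-0.4]},{"translation":[-0.0015,0.0005,0.075],"angular":[0,0,-0.4]},{"translation":[-0.0015,0.0005,0.075],"angular":[0,0,-0.4]}]' >/dev/null
python3 plan.py 528.3 -144.7 -12 174.6
```

```text
t 21.4 pos [ 531.1 -143.8   -8. ] F [-0.2 -0.2  0.5] open 0.999 ff 0.0
shift mm [ 2.7 -1.1  4. ] turn [-0.   0.1  0.3]
```

```bash
python3 -m creep '[{"translation":[0.002,-0.001,0.003],"angular":[0,0,0]},{"translation":[0.002,-0.001,0.003],"angular":[0,0,0]},{"translation":[0.002,-0.001,0.003],"angular":[0,0,0]}]' >/dev/null
python3 plan.py 528.3 -144.7 -12 174.6
python3 -m creep '[{"translation":[0,0,0],"angular":[0,0,0]},{"translation":[0,0,0],"angular":[0,0,0]},{"translation":[0,0,0],"angular":[0,0,0]},{"translation":[0,0,0],"angular":[0,0,0]},{"translation":[0,0,0],"angular":[0,0,0]}]' 1
python3 -m creep '[{"translation":[0,0,-0.005],"angular":[0,0,0]},{"translation":[0,0,-0.03],"angular":[0,0,0]},{"translation":[0,0,-0.07],"angular":[0,0,0]},{"translation":[0,0,-0.095],"angular":[0,0,0]},{"translation":[0,0,-0.095],"angular":[0,0,0]},{"translation":[0,0,-0.095],"angular":[0,0,0]}]'
python3 look.py st l; python3 plan.py 457 -307.4 80 185.1
```

```text
t 21.7 pos [ 528.1 -144.3  -11.9] F [ 0.  -0.9  0.5] open 1.004 ff 0.0
shift mm [-0.2 -0.4  0.1] turn [-0.   0.   0.3]
time: 22.2
position: [528.5, -144.4, -11.5]
tool_rot: [0.14, 3.138, -0.001]
wrist_force: [-1.6, 0.1, 5.7]
opening: 0.735
finger_force: 66.1
time: 22.8
position: [528.1, -144.2, 82.9]
tool_rot: [0.14, 3.138, -0.0]
wrist_force: [-0.8, 0.4, -2.0]
opening: 0.732
finger_force: 66.3
scene stack [array([ 531.2, -146.8,  167.5,   64.8,   -8.8,   23.4, 1065. ]), None, None]
scene l [array([ 455.1, -307.7,  135.2,   69.7,    5. ,   55.5,  361. ]), None]
top stack [None, None, None]
top l [array([ 452.4, -325.1,  141.3,   55.4,  -10.8,   56.5,  220. ]), None]
t 22.9 pos [ 526.8 -143.6   81.4] F [ 0.7 -0.2 -1.4] open 0.734 ff 66.3
shift mm [  55.  -169.3    1.4] turn [  0.1  -0.1 -10.2]
```

```bash
python3 -m creep '[{"translation":[0.013,-0.04,0],"angular":[0,0,-3]},{"translation":[0.026,-0.08,0],"angular":[0,0,-6]},{"translation":[0.039,-0.12,0],"angular":[0,0,-10.2]},{"translation":[0.05,-0.155,0],"angular":[0,0,-10.2]},{"translation":[0.055,-0.1695,0],"angular":[0,0,-10.2]},{"translation":[0.055,-0.1695,0.015],"angular":[0,0,-10.2]},{"translation":[0.055,-0.1695,0.03],"angular":[0,0,-10.2]},{"translation":[0.055,-0.1695,0.03],"angular":[0,0,-10.2]}]' >/dev/null
python3 plan.py 456.2 -307.5 14 185
```

```text
t 23.7 pos [ 456.  -305.9   49.8] F [-1.1  0.6 -2.5] open 0.733 ff 66.3
shift mm [-0.2 -1.8 35.8] turn [ 0.3 -0.2  0.1]
```

```bash
python3 -m creep '[{"translation":[0,-0.001,0.015],"angular":[0,0,0]},{"translation":[0,-0.001,0.025],"angular":[0,0,0]},{"translation":[0,-0.001,0.031],"angular":[0,0,0]},{"translation":[0,-0.001,0.035],"angular":[0,0,0]},{"translation":[0,-0.001,0.035],"angular":[0,0,0]},{"translation":[0,-0.001,0.035],"angular":[0,0,0]},{"translation":[0,-0.001,0.035],"angular":[0,0,0]}]'
python3 plan.py 456.2 -307.5 14 185
```

```text
time: 24.4
position: [458.7, -309.4, 18.4]
tool_rot: [-0.139, 3.138, -0.001]
wrist_force: [0.1, 1.1, -1.3]
opening: 0.734
finger_force: 66.3
t 24.4 pos [ 458.7 -309.4   18.4] F [ 0.1  1.1 -1.3] open 0.734 ff 66.3
shift mm [2.3 2.1 4.4] turn [-0.   0.   0.1]
```

```bash
python3 -m creep '[{"translation":[0.0015,0.0015,0.003],"angular":[0,0,0]},{"translation":[0.0015,0.0015,0.003],"angular":[0,0,0]},{"translation":[0.0015,0.0015,0.003],"angular":[0,0,0]}]' >/dev/null
python3 plan.py 456.2 -307.5 14 185
python3 -m creep '[{"translation":[0,0,0],"angular":[0,0,0]},{"translation":[0,0,0],"angular":[0,0,0]},{"translation":[0,0,0],"angular":[0,0,0]},{"translation":[0,0,-0.02],"angular":[0,0,0]},{"translation":[0,0,-0.05],"angular":[0,0,0]},{"translation":[0,0,-0.05],"angular":[0,0,0]}]' 0 >/dev/null
python3 -m creep '[{"translation":[0,0,0],"angular":[0,0,0]},{"translation":[0,0,0],"angular":[0,0,0]},{"translation":[0,0,0.0],"angular":[0,0,0]},{"translation":[0,0,0],"angular":[0,0,0]},{"translation":[0,0,0.01],"angular":[0,0,0]},{"translation":[0,0,0.03],"angular":[0,0,0]},{"translation":[0,0,0.03],"angular":[0,0,0]},{"translation":[0,0,0.03],"angular":[0,0,0]}]' 1 >/dev/null
python3 plan.py 456.2 -307.5 28 185; python3 look.py l
```

```text
t 24.7 pos [ 456.5 -307.6   14.9] F [-0.1 -0.2 -2.3] open 0.732 ff 66.3
shift mm [0.3 0.1 0.9] turn [ 0.  -0.   0.1]
t 26.1 pos [ 456.1 -307.2   34.2] F [-0.2  0.3 -0.5] open -0.0 ff 0.0
shift mm [-0.1 -0.3  6.2] turn [ 0.1 -0.1  0.1]
scene l [array([ 470.1, -275.4,   96.8,    8.4,    4.8,   56.4,  146. ]), array([ 474.8, -304.1,   98.6,   70.5,    6.7,   67.2,  449. ])]
top l [array([ 431.3, -276.7,   25.5,    1.9,    6.3,   59.4,   10. ]), array([ 419. , -309.7,   65.1,   59.3,  -85. ,   67. ,  842. ])]
```

```bash
python3 -m creep '[{"translation":[0,0,0.004],"angular":[0,0,0]},{"translation":[0,0,0.006],"angular":[0,0,0]},{"translation":[0,0,0.007],"angular":[0,0,0]},{"translation":[0,0,0.009],"angular":[0,0,0]},{"translation":[0,0,0.009],"angular":[0,0,0]},{"translation":[0,0,0.009],"angular":[0,0,0]}]'
python3 -m creep '[{"translation":[0,0,-0.02],"angular":[0,0,0]},{"translation":[0,0,-0.06],"angular":[0,0,0]},{"translation":[0,0,-0.06],"angular":[0,0,0]},{"translation":[0,0,-0.06],"angular":[0,0,0]}]' >/dev/null
python3 -m creep '[{"translation":[0,-0.04,0],"angular":[0,0,0]},{"translation":[0,-0.08,0],"angular":[0,0,0]},{"translation":[0,-0.08,0],"angular":[0,0,0]},{"translation":[0,-0.08,0],"angular":[0,0,0]}]' 0 >/dev/null
python3 look.py l st; python3 plan.py 530 -145.5 80 173
```

```text
time: 26.8
position: [456.9, -308.0, 28.5]
tool_rot: [-0.14, 3.138, -0.002]
wrist_force: [-5.5, 3.8, 21.1]
opening: -0.002
finger_force: 10.5
scene l [array([ 473.5, -275.5,   91.1,    9.2,    3.7,   56.6,  140. ]), array([ 477.9, -303.8,   92.4,   67.3,    4.3,   67.2,  431. ])]
scene stack [array([ 531.1, -147.8,  167.4,   67.4,   -8.9,   23.4, 1073. ]), None, None]
top l [array([ 429.3, -276.9,   37.4,    1.7,    6.5,   59.1,   15. ]), array([ 456.7, -306.2,  135.3,   66.2,    4.3,   67.1, 2149. ])]
top stack [array([ 533. , -148. ,  163.4,   65. ,   -8.8,   23.3, 2077. ]), None, None]
t 27.7 pos [ 462.9 -385.8   84.6] F [ 0.5  0.3 -0.3] open 0.845 ff 0.0
shift mm [-88.3 233.4   5. ] turn [ 0.1 -0.1 12.1]
```

```bash
python3 -m creep '[{"translation":[-0.016,0.043,0],"angular":[0,0,4]},{"translation":[-0.032,0.086,0],"angular":[0,0,8]},{"translation":[-0.048,0.129,0],"angular":[0,0,12]},{"translation":[-0.064,0.172,0],"angular":[0,0,13.9]},{"translation":[-0.08,0.21,0],"angular":[0,0,13.9]},{"translation":[-0.09,0.231,0],"angular":[0,0,13.9]},{"translation":[-0.09,0.231,0],"angular":[0,0,13.9]},{"translation":[-0.09,0.231,0.02],"angular":[0,0,13.9]}]' >/dev/null
python3 plan.py 532.3 -147.9 -36 171.2
```

```text
t 28.5 pos [ 534.6 -148.7   67.8] F [ 0.   0.5 -0.4] open 1.004 ff 0.0
shift mm [  2.9   0.6 103.8] turn [-0.1  0.2  0.2]
```

```bash
python3 -m creep '[{"translation":[0.002,0.0005,0.03],"angular":[0,0,0]},{"translation":[0.002,0.0005,0.06],"angular":[0,0,0]},{"translation":[0.002,0.0005,0.09],"angular":[0,0,0]},{"translation":[0.002,0.0005,0.1],"angular":[0,0,0]},{"translation":[0.002,0.0005,0.1],"angular":[0,0,0]},{"translation":[0.002,0.0005,0.1],"angular":[0,0,0]}]' >/dev/null
python3 plan.py 532.3 -147.9 -36 171.2
```

```text
t 29.1 pos [ 531.5 -148.9  -33.2] F [-0.5  1.   0.2] open 1.001 ff 0.0
shift mm [-0.6  1.1  2.8] turn [-0.  0. -0.]
```

```bash
python3 -m creep '[{"translation":[-0.0005,0.001,0.003],"angular":[0,0,0]},{"translation":[-0.0005,0.001,0.003],"angular":[0,0,0]},{"translation":[-0.0005,0.001,0.003],"angular":[0,0,0]}]' >/dev/null
python3 plan.py 532.3 -147.9 -36 171.2
python3 -m creep '[{"translation":[0,0,0],"angular":[0,0,0]},{"translation":[0,0,0],"angular":[0,0,0]},{"translation":[0,0,0],"angular":[0,0,0]},{"translation":[0,0,0],"angular":[0,0,0]},{"translation":[0,0,0],"angular":[0,0,0]}]' 1
python3 -m creep '[{"translation":[0,0,-0.005],"angular":[0,0,0]},{"translation":[0,0,-0.03],"angular":[0,0,0]},{"translation":[0,0,-0.07],"angular":[0,0,0]},{"translation":[0,0,-0.12],"angular":[0,0,0]},{"translation":[0,0,-0.12],"angular":[0,0,0]},{"translation":[0,0,-0.12],"angular":[0,0,0]}]'
python3 look.py xl; python3 plan.py 545.8 170.2 80 196.8
```

```text
t 29.4 pos [ 532.3 -147.9  -36.3] F [0.7 0.1 0.8] open 0.997 ff 0.0
shift mm [ 0.  -0.  -0.3] turn [-0.   0.1 -0. ]
time: 29.9
position: [532.1, -147.9, -36.3]
tool_rot: [0.241, 3.131, -0.001]
wrist_force: [-1.7, -0.2, 4.7]
opening: 0.733
finger_force: 65.9
time: 30.5
position: [532.7, -148.1, 84.2]
tool_rot: [0.241, 3.129, -0.002]
wrist_force: [-0.7, 0.8, -0.6]
opening: 0.734
finger_force: 66.3
scene xl [array([545.5, 170. , 164.6,  66.8,  16.7,  55.9, 714. ]), None]
top xl [array([546. , 170.1, 164.8,  64.4,  16.5,  57.3, 383. ]), None]
t 30.6 pos [ 530.5 -147.1   81.8] F [-0.3  0.1 -2. ] open 0.733 ff 66.3
shift mm [ 33.5 315.9   2. ] turn [  0.1  -0.1 -25.6]
```

```bash
python3 -m creep '[{"translation":[0.004,0.04,0],"angular":[0,0,-4]},{"translation":[0.008,0.085,0],"angular":[0,0,-9]},{"translation":[0.013,0.13,0],"angular":[0,0,-14]},{"translation":[0.018,0.175,0],"angular":[0,0,-19]},{"translation":[0.023,0.22,0],"angular":[0,0,-25.5]},{"translation":[0.028,0.265,0],"angular":[0,0,-25.5]},{"translation":[0.033,0.305,0],"angular":[0,0,-25.5]},{"translation":[0.0335,0.316,0],"angular":[0,0,-25.5]}]' >/dev/null
python3 -m creep '[{"translation":[0,0,0.01],"angular":[0,0,0]},{"translation":[0,0,0.03],"angular":[0,0,0]},{"translation":[0,0,0.03],"angular":[0,0,0]},{"translation":[0,0,0.03],"angular":[0,0,0]}]' >/dev/null
python3 plan.py 545.8 170.1 14 196.7
```

```text
t 31.8 pos [545.8 168.1  51.6] F [ 0.6  0.1 -0.5] open 0.727 ff 66.3
shift mm [-0.7  1.9 37.6] turn [ 0.  -0.2 -0.1]
```

```bash
python3 -m creep '[{"translation":[0,0.0015,0.015],"angular":[0,0,0]},{"translation":[0,0.0015,0.025],"angular":[0,0,0]},{"translation":[0,0.0015,0.031],"angular":[0,0,0]},{"translation":[0,0.0015,0.036],"angular":[0,0,0]},{"translation":[0,0.0015,0.036],"angular":[0,0,0]},{"translation":[0,0.0015,0.036],"angular":[0,0,0]},{"translation":[0,0.0015,0.036],"angular":[0,0,0]}]'
python3 plan.py 545.8 170.1 14 196.7
```

```text
time: 32.5
position: [547.0, 171.3, 17.4]
tool_rot: [-0.456, 3.107, 0.0]
wrist_force: [0.5, -0.1, -1.5]
opening: 0.729
finger_force: 66.4
t 32.5 pos [547.  171.3  17.4] F [ 0.5 -0.1 -1.5] open 0.729 ff 66.4
shift mm [ 1.5 -0.8  3.4] turn [-0.   0.1 -0. ]
```

```bash
python3 -m creep '[{"translation":[0.001,-0.0005,0.003],"angular":[0,0,0]},{"translation":[0.001,-0.0005,0.003],"angular":[0,0,0]},{"translation":[0.001,-0.0005,0.003],"angular":[0,0,0]}]' >/dev/null
python3 plan.py 545.8 170.1 14 196.7
python3 -m creep '[{"translation":[0,0,0],"angular":[0,0,0]},{"translation":[0,0,0],"angular":[0,0,0]},{"translation":[0,0,0],"angular":[0,0,0]},{"translation":[0,0,-0.02],"angular":[0,0,0]},{"translation":[0,0,-0.05],"angular":[0,0,0]},{"translation":[0,0,-0.05],"angular":[0,0,0]}]' 0 >/dev/null
python3 -m creep '[{"translation":[0,0,0],"angular":[0,0,0]},{"translation":[0,0,0],"angular":[0,0,0]},{"translation":[0,0,0.0],"angular":[0,0,0]},{"translation":[0,0,0],"angular":[0,0,0]},{"translation":[0,0,0.01],"angular":[0,0,0]},{"translation":[0,0,0.03],"angular":[0,0,0]},{"translation":[0,0,0.03],"angular":[0,0,0]},{"translation":[0,0,0.03],"angular":[0,0,0]}]' 1 >/dev/null
python3 plan.py 545.8 170.1 28 196.7; python3 look.py xl
```

```text
t 32.8 pos [545.6 170.4  13.9] F [ 0.   0.8 -1.6] open 0.736 ff 66.4
shift mm [-0.1 -0.3 -0.1] turn [ 0. -0. -0.]
t 34.2 pos [544.9 170.3  33.1] F [ 0.6 -0.7  0.7] open -0.0 ff 0.0
shift mm [-0.9 -0.4  5.1] turn [ 0.  -0.1 -0. ]
scene xl [array([528.1, 191.8, 168.1,  61.5,  38.5,  56.6, 386. ]), array([ 544.4,  172. ,  163.3,   65.5,   16.5,   67.6, 1805. ])]
top xl [array([502.9, 136.1, 100.9,  44.8, -18.6,  57.6,  58. ]), array([ 507.7,  160.3,   84.5,   64.7,   16.5,   67.8, 1152. ])]
```

Seated. Pressing, retracting high and away, and checking the flatness of all four lids.

```bash
python3 -m creep '[{"translation":[0,0,0.003],"angular":[0,0,0]},{"translation":[0,0,0.005],"angular":[0,0,0]},{"translation":[0,0,0.006],"angular":[0,0,0]},{"translation":[0,0,0.008],"angular":[0,0,0]},{"translation":[0,0,0.008],"angular":[0,0,0]},{"translation":[0,0,0.008],"angular":[0,0,0]}]'
python3 -m creep '[{"translation":[0,0,-0.02],"angular":[0,0,0]},{"translation":[0,0,-0.06],"angular":[0,0,0]},{"translation":[0,0,-0.1],"angular":[0,0,0]},{"translation":[0.045,-0.02,-0.1],"angular":[0,0,0]},{"translation":[0.09,-0.05,-0.1],"angular":[0,0,0]},{"translation":[0.13,-0.08,-0.1],"angular":[0,0,0]},{"translation":[0.16,-0.11,-0.1],"angular":[0,0,0]},{"translation":[0.16,-0.11,-0.1],"angular":[0,0,0]}]'
python3 - <<'E'
from fit import *
B={'s':(445.5,311),'xl':(545.7,170.2),'m':(512.7,-4.8),'l':(457,-307.4)}
for n in('scene','top'):
    d=cam(n); save(d,n+'9.png'); P=cloud(d).reshape(-1,3);P=P[~np.isnan(P[:,0])]
    for k,c in B.items():
        r=62 if k=='s' else 100
        m=(P[:,2]>62)&(P[:,2]<76)&(np.hypot(P[:,0]-c[0],P[:,1]-c[1])<r); Q=P[m]
        a=np.c_[Q[:,0]-c[0],Q[:,1]-c[1],np.ones(len(Q))]; g=np.linalg.lstsq(a,Q[:,2],rcond=None)[0]
        print(n,k,rect(P,51,62,c,r),rect(P,62,76,c,r),'tilt deg',np.degrees(g[:2]).round(2),g[2].round(1))
    print('tin',rect(P,15,130,(678,337),90),'carton',rect(P,15,130,(695,-308),90))
E
```

```text
time: 34.9
position: [546.1, 170.5, 28.6]
tool_rot: [-0.456, 3.107, -0.0]
wrist_force: [-6.5, -1.5, 19.8]
opening: -0.004
finger_force: 9.7
time: 35.7
position: [420.9, 15.8, 125.9]
tool_rot: [0.446, -3.108, 0.002]
wrist_force: [0.6, 1.6, 0.7]
opening: -0.004
finger_force: 0.0
scene s [427.3 326.1  91.2  47.4  50.7  56.8 297. ] [ 444.8  313.1   81.5   64.6    7.7   67.7 1671. ] tilt deg [ 0.78 -0.68] 67.6
scene xl [528.1 191.9 167.5  59.4  38.7  56.4 375. ] [ 544.3  172.3  164.2   66.    17.    67.6 1945. ] tilt deg [ 0.45 -0.99] 67.5
scene m [497.8  17.  114.6  49.   33.3  56.3 248. ] [512.7  -3.2 108.9  66.6   3.   67.5 955. ] tilt deg [ 0.36 -1.17] 67.4
scene l [ 444.2 -283.   141.1   51.    26.9   56.4  250. ] [ 456.4 -306.4  135.8   70.1    3.7   67.2  776. ] tilt deg [ 0.25 -1.27] 67.0
tin [ 677.8  337.1   77.    73.4  -24.6   81.  2907. ] carton [ 689.  -247.9   61.    31.3  -16.2   38.2  302. ]
top s [444.4 282.5  76.4  21.2  -7.7  57.6  54. ] [ 446.6  311.5   81.    64.7    8.3   67.9 1228. ] tilt deg [-0.04  0.3 ] 67.9
top xl [593.7 151.6  67.8   1.8  17.1  58.4  25. ] [ 545.9  171.8  165.5   64.9   16.5   67.7 2029. ] tilt deg [ 0.04 -0.2 ] 67.8
top m None None tilt deg [ 11.08 -37.28] 43.5
top l [ 414.9 -283.8   55.5   11.7    6.3   59.8   20. ] [ 456.7 -306.4  134.9   66.1    5.2   67.1 2134. ] tilt deg [-0.05  0.16] 67.1
tin [ 678.2  337.4   75.1   74.3   81.1  106.  1546. ] carton [ 694.8 -307.6  134.2   68.3  -68.4   62.7 2264. ]
```

View pics/scene9.png

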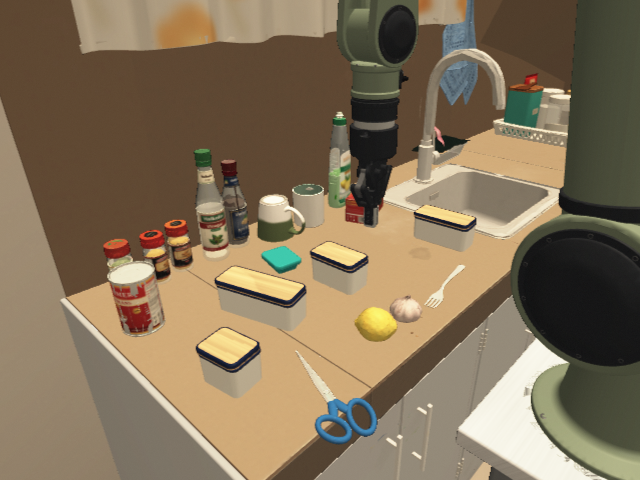

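All four boxes are closed with their own lids at (230,345), (260,285), (340,257) and (445,217). Tops are level at z≈67–68, and the tin and carton have not moved. The gripper is clear of everything, so I'm handing in.

```bash
python3 -c "
from bench import ctrl
print(ctrl.get_state()['dq'].round(3)); print(ctrl.finish_job())"
```

```text
[ 0.041  0.023  0.029 -0.002  0.003  0.001]
the job is handed in; nothing more can be done
None
```

All four boxes are closed with their own lids, pressed home and sitting flat on the rims; the boxes, tin and carton are where they stood, and the job was handed in at about 36 s of the 115 s allowed.

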